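Read the curing pot's pressure with the rod gauge

TASK

Check the air pressure in the ear-mould curing pot: take the red rod-type pressure gauge from the steel tray and press its bell-shaped chuck squarely and fully home on the pot's brass valve stem, keeping it there about half a second while the air drives the white rod out. Then gently lay the gauge down on the papers of the blue case folder with the rod still out, so that the reading can be noted; don't push or pull the rod with the fingers, and leave the other things where they are.

Things in the scene. Friction and masses are not known exactly. Their poses are not given: they have to be found in the camera images.
- gauge_center (a point): Middle of the loose pressure gauge, on its axis; own x runs along it to the chuck. Octagonal red barrel, 22 mm across flats, from 60 mm behind to 58 mm ahead of this point: grasp across it here. Bell chuck's mouth (30 mm across) 80 mm ahead, dark collar's end face 70 mm behind. About 150 g. Starts lying in the tray, chuck roughly towards -y.
- chuck_seat (a point): Floor of the chuck's bell, on the gauge's axis, 60 mm ahead of gauge_center, 20 mm behind the bell's mouth; axes as the gauge. The bell funnels from 24 mm inside at the mouth to a 13 mm throat that begins 12 mm in. Fully home: the end of the valve stem stands on this floor.
- rod_out (a joint): How far the white square rod (8 mm, dark rings every 10 mm) has come out of the gauge's back, in m; 0 at the start (its end 4 mm past the collar), at most 0.055. The unknown pressure drives it out 32 to 46 mm while the gauge is fully home; then 0.12 N of friction holds it: it stays out off the stem but is easily pushed in.
- rod: The rod itself; the origin lies on the gauge's axis and moves back with the rod. Its tail end is 74 mm behind this origin (x axis forward, as the gauge).
- stem_tip (a point): Centre of the free end of the pot's brass valve stem, 120 mm above the table. The level stem points along own +y (world +y, turned -0.15 to 0.35 rad); 10 mm thick for 35 mm, then 13 mm. Pot wall 60 mm behind. Over the last 6 mm a sprung pin in the stem resists with 3 N, rising to 10 N, as the rod comes out; then the stem meets the chuck's floor. 15 N is ample.
- pot: Curing pot: aluminium, 200 mm across, blue bolted lid, flange 232 mm across from 165 to 195 mm up, 258 mm high over its handle; fixed. Origin under its centre on the table; the valve stem points along own +y and ends 160 mm from the pot's axis.
- folder: Blue case folder with papers on top, lying flat and fixed: 210 mm (own x) by 280 mm (own y), top 6 mm above the table; origin under its centre. Two small green ear moulds stand on it near its +x edge, about 76 mm from the middle in x and 108 mm in y either way; the rest is free.
- tray: Fixed steel instrument tray 190 mm (own x) by 260 mm (own y), floor 2.5 mm thick, rim 12 mm high; origin under its centre. A spatula lies in it along its +x side.
- mould_a: Green ear mould, about 38 mm across and 35 mm high, loose on the folder near its +x +y corner; leave alone.
- mould_b: Light green ear mould, the same size, loose on the folder near its +x -y corner; leave alone.
- spatula: Mixing spatula with blue handle, 180 mm long, 14 mm wide, loose in the tray, 72 mm to the +x side of the tray's middle, lying along the tray; leave alone.
- paper_cup: Loose white paper cup, 72 mm across, 85 mm high, behind the folder; leave alone. Origin under its centre.
- tumbler: Loose black tumbler, 78 mm across, 164 mm high, behind the tray; leave alone. Origin under its centre.
- resin_bottle: Loose amber bottle, 58 mm across, 150 mm high, behind the gap between folder and tray; leave alone. Origin under its centre.
- powder_jar: Loose white jar, 80 mm across, 85 mm high, behind the folder beside the pot; leave alone. Origin under its centre.
- gauge: The gauge as a whole: origin on its underside, 14.5 mm below gauge_center, same axes (x to the chuck). Lying down it rests on bell and collar (29 mm), its axis 14.5 mm above what it lies on.
There are look-alikes about, which are no part of the job. Of the things shaped like the gauge, the red one is meant.

How it is judged:
On the way:
1. the gauge is pressed squarely and fully home on the valve stem and its rod is driven out (distance between chuck_seat and stem_tip below 0.003 m and angle between the x axis of chuck_seat and the y axis of stem_tip, either way round below 0.2 rad and value of joint rod_out above 0.028 m), for 0.3 s.
At the end, for the whole second after the job is handed in: The gauge lies flat and at rest on the folder, the middle of its barrel at least 10 mm inside the folder's edges and its axis 8 to 20 mm above the papers, with the rod still out by more than 28 mm (value of joint rod_out above 0.028 m and x of gauge_center in the frame of folder between -0.095 and 0.095 m and y of gauge_center in the frame of folder between -0.13 and 0.13 m and z of gauge_center in the frame of folder between 0.014 and 0.026 m and linear speed of gauge below 0.02 m/s); the robot touches nothing.
It fails at once if the rod is pushed or pulled with the fingers (over 1 N) (contact force between the fingers and rod above 1 N).
It fails at once if the gauge is dropped (falls free at over 0.7 m/s) (linear speed of gauge above 0.7 m/s and contact force between the fingers and gauge below 0.1 N).
It fails at once if a mould, the spatula, the cup, the tumbler, the bottle or the jar is shifted by more than 30 mm (distance of any of mould_a, mould_b, spatula, paper_cup, tumbler, resin_bottle, powder_jar from where it was at the start of the episode above 0.03 m).
It also fails if it takes over 48 s, if anything falls off the work surface, if the arm or the gripper's body presses on something with over 40 N, if the wrist force passes 120 N, or if a joint passes its speed limit or range.

ROBOT

A 7-joint arm with a two-finger parallel gripper is mounted at the origin on the work surface. World frame = base frame: x ahead of the robot, y to its left, z up, the work surface at z = 0. Lengths are in m, angles in rad, forces in N, time in s.
With the tool pointing down it reaches from about 0.425 to 0.875 m from the base axis. Payload 4.7 kg.
Tool frame: the origin (TCP) lies at the very end of the fingers, on their centre line; the grasp point (between the pads) lies 19 mm behind it; z points along the fingers, y is the line along which they close (so a half turn about z gives the same grasp; the last joint's range is limited). The gripper opens to 87 mm and grips with 3 to 60 N. Pads are 19 mm wide; open, the fingers measure 117 mm over their backs; the gripper's body (75 mm by 190 mm) begins 51 mm behind the grasp point.
Start: joints at [-1.242, 0.321, -0.07, 1.45, 0.023, 1.371, -0.057], TCP at [0.201, 0.618, 0.223] pointing down, gripper open.
Joint ranges: [-2.86, 2.86], [-0.3, 2.09], [-1.38, 1.24], [0.06, 2.45], [-1.56, 4.7], [0.09, 2.05], [-2.69, 2.69]. Speed limits (rad/s): [2.57, 2.57, 3.14, 3.14, 3.14, 3.14, 3.14].

INTERFACE

Orientations are given as a rotation vector (axis times angle).
In Python, from bench import ctrl gives the robot as it stands.
- The arm moves only by the tool jog_arm, never from a script. Its argument "commands" is a list of rows, each a list of 7 numbers: the opening, from 0 (shut) to 1 (fully open), then the shift along the world's x, y, z scaled (see below), then the turn, a rotation vector about the world's x, y, z scaled (see below). A call has exactly 5 rows; each row is the pose to reach, as a shift and turn from the pose commanded when the call began; what a row does not reach only later rows make up. The controller multiplies each number of a shift by 0.5 m and each number of a turn by 30 degrees. A row lasts 1/12 s, in which the tool goes at most 41.7 mm and 7.16 degrees, less where a joint would pass 70% of its speed; a pose out of reach is approached as far as the arm can. A call with a number of a shift or a turn outside -1 to 1 is refused whole. A call with a gripper value outside its range is refused whole. The fingers move at their own pace and stop on an object; "grip_force" is the grip in N (left out, the last holds). Time passes only in rows, so rows that repeat a pose let the fingers close, or fill a call up. It gives the time, the measured TCP pose, the force, the opening and the grip force at its end, in the units of the state.
- ctrl.get_state(): the state, without advancing time (a new reading comes with each control period).
- ctrl.get_image(name): name is "side" or "top" or "wrist"; returns a dict with "frame" (384x512x3 uint8, red, green, blue), "vfov" (degrees; the focal length in pixels is half the picture's height over the tangent of half this angle, whatever the lens; pixels are square), "cx", "cy" (the principal point, pixels), "distortion" ([k1, k2, p1, p2, k3] as OpenCV has them; the pictures are not rectified), "camera_from_world" (4x4, takes a point from world to camera coordinates); the wrist camera has in their place "mount" (4x4, takes a point from camera to tool coordinates, whose origin is the TCP and whose axes are the flange's). Camera axes: x right, y down, z forward; pixel columns grow to the right and rows downward; lengths in m; the calibration is good to about 2 mm. A picture is of the moment at which its call begins: read the wrist's pose just before it. There is no depth.
- ctrl.close_job(): hands the job in; it is judged then, once.
The state is a dict: "time": time; "joint_positions": joint angles; "qd": joint speeds; "joint_torque": joint torques, N m; "position": TCP position; "tool_rot": TCP orientation; "ft_force": force on the tool from outside, world axes, zero at the start; "torque": the same for the moment, N m; "grip_width": opening from 0.0 (shut) to 1.0 (fully open); "grip_force": force on a finger pad.
Only numpy, scipy, OpenCV 4.12 (cv2) and the standard library are available. Lean on these libraries where they do the work, as an engineer would, in place of code of your own. Each camera call takes 0.05 s, during which the arm holds its last target. There are 200 camera calls.

## Working session

There is one attempt and no reset: what is moved stays moved. The work goes in short steps, Python scripts to look and compute and a tool call to move; the robot and the scene stay as the last step left them, time stands still between calls to the robot, and variables do not carry over. Pictures are saved under pics/ and viewed, at most 10 in all, crops included, and the job is handed in when it is done.

Besides the shell and the picture viewer there is one more tool, called by a JSON object that holds its "op" and its "data". jog_arm: Moves the arm, as the interface text tells. Shifts and turns lie within -1 to 1; 1 stands for 0.5 m of shift or 30 degrees of turn. Its arguments: {"type":"object","properties":{"commands":{"type":"array","items":{"type":"array","items":{"type":"number","minimum":-1,"maximum":1}}},"grip_force":{"type":"number"}},"required":["commands"]}

```bash
mkdir -p pics; cat > h.py <<'E'
import numpy as np, cv2, json, pickle
from bench import ctrl
from scipy.spatial.transform import Rotation as R
def grab(n):
    s=ctrl.get_state(); im=ctrl.get_image(n)
    pickle.dump((s,im),open(f'{n}.pkl','wb')); return s,im
def cam(s,im):
    h=im['frame'].shape[0]; f=h/2/np.tan(np.radians(im['vfov'])/2)
    K=np.array([[f,0,im['cx']],[0,f,im['cy']],[0,0,1.]])
    if 'camera_from_world' in im: M=np.array(im['camera_from_world'])
    else:
        T=np.eye(4);T[:3,:3]=R.from_rotvec(s['tool_rot']).as_matrix();T[:3,3]=s['position']
        M=np.linalg.inv(T@np.array(im['mount']))
    return K,np.array(im['distortion'],float),M
def toplane(c,uv,z):
    K,D,M=c
    p=cv2.undistortPoints(np.array(uv,float).reshape(-1,1,2),K,D).reshape(-1,2)
    d=np.c_[p,np.ones(len(p))]@M[:3,:3]; o=-M[:3,:3].T@M[:3,3]
    return o+d*((z-o[2])/d[:,2])[:,None]
def proj(c,P):
    K,D,M=c
    return cv2.projectPoints(np.array(P,float).reshape(-1,1,3),cv2.Rodrigues(M[:3,:3])[0],M[:3,3],K,D)[0].reshape(-1,2)
def load(n):
    s,im=pickle.load(open(f'{n}.pkl','rb')); return s,im,cam(s,im)
def save(im,name,crop=None,k=1):
    f=im['frame'][:,:,::-1]
    if crop: x0,y0,x1,y1=crop; f=f[y0:y1,x0:x1]
    cv2.imwrite('pics/'+name,cv2.resize(f,None,fx=k,fy=k,interpolation=cv2.INTER_CUBIC))
E
python3 - <<'E'
from h import *
for n in('top','side','wrist'):
    s,im=grab(n); save(im,n+'1.png',k=1.5); K,D,M=cam(s,im); print(n,K[0,0],D,-M[:3,:3].T@M[:3,3],M[2,:3])
print(s)
E
```

```text
top 461.11126564013625 [0.01065935 0.         0.         0.         0.        ] [0.40244989 0.14724811 1.38852291] [ 0.09476753  0.02471277 -0.99519264]
side 399.8769920087824 [-0.13449195  0.          0.          0.          0.        ] [ 0.49319552 -0.68482802  1.14015401] [ 0.0250532   0.6359487  -0.77132457]
wrist 270.398599365524 [-0.03887162  0.          0.          0.          0.        ] [0.12422641 0.64233468 0.38531818] [ 0.28055826 -0.0927031  -0.95534978]
{'time': 0.1, 'joint_positions': array([-1.24190992,  0.3217536 , -0.07009315,  1.45153291,  0.02259079,
        1.37082764, -0.05691463]), 'qd': array([-0.00122962, -0.00250459, -0.00027342, -0.00123813, -0.00240944,
        0.00140954,  0.00029593]), 'joint_torque': array([ 1.10766202e-04, -4.92569232e+01, -4.05547908e-01, -3.13397133e+01,
       -6.41614501e-02,  3.94074759e-02,  8.34375487e-05]), 'position': array([0.20113298, 0.61757508, 0.22157799]), 'tool_rot': array([-4.92366918e-01, -3.10257562e+00,  2.70799967e-03]), 'ft_force': array([-0.01735017, -0.17912022,  0.00465891]), 'torque': array([-0.06474419,  0.04775898, -0.00922325]), 'grip_force': 0.0, 'grip_width': 1.000184388437867}
```

View pics/top1.png

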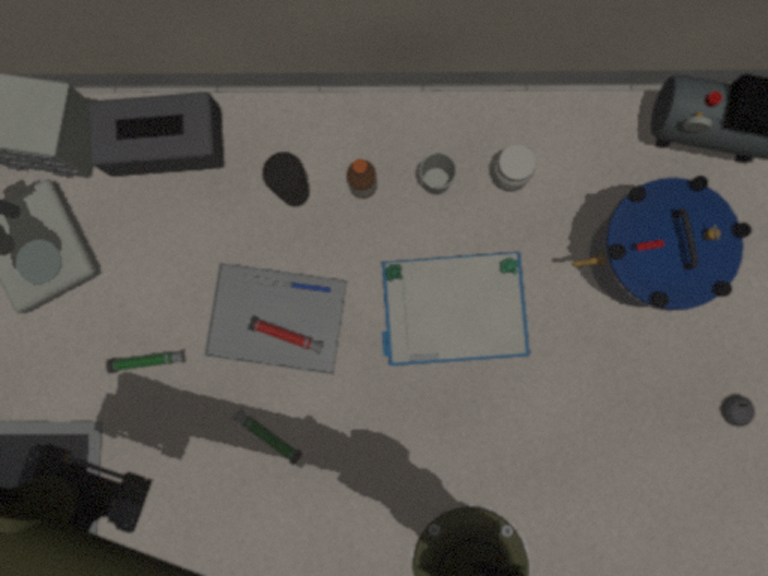

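View pics/side1.png

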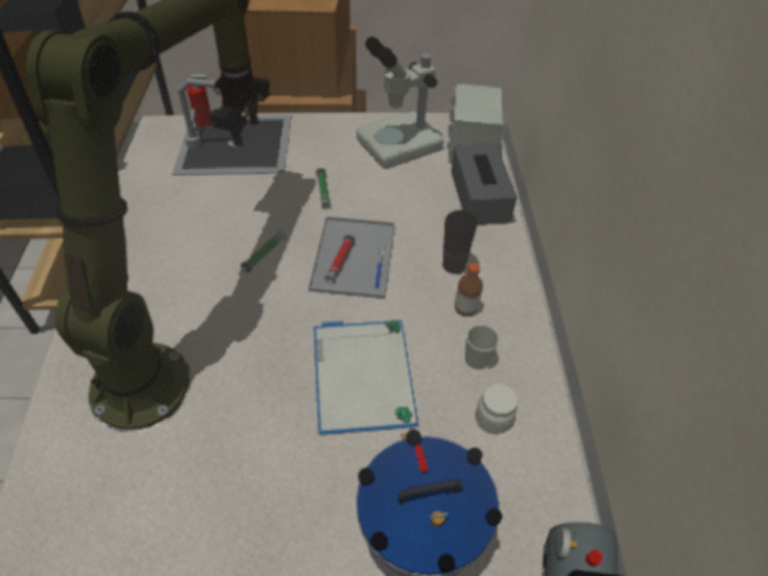

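The top view shows the red gauge at (285,333) with its chuck to the right, which is -y. The brass stem is at about (575-600,262), the folder corners at about (383,262) to (528,354), and the pot lid at (675,243). I'll enlarge the gauge and the stem.

```bash
python3 - <<'E'
from h import *
s,im,c=load('top'); f=im['frame'][:,:,::-1]
a=cv2.resize(f[195:250,150:240],None,fx=8,fy=5*1.0,interpolation=3) if 0 else cv2.resize(f[200:245,155:230],None,fx=8,fy=8,interpolation=3)[:300]
a=cv2.resize(f[203:240,155:230],None,fx=8,fy=8,interpolation=3)
b=cv2.resize(f[155:192,355:430],None,fx=8,fy=8,interpolation=3)
cv2.imwrite('pics/crop1.png',np.clip(np.vstack([a,b])*1.6,0,255))
# folder corners
print(toplane(c,np.array([[383,262],[521,252],[529,355],[390,365]])/1.5,0.005))
h=cv2.cvtColor(im['frame'],cv2.COLOR_RGB2HSV)
m=(((h[...,0]<8)|(h[...,0]>172))&(h[...,1]>120)).astype(np.uint8); m[:,:155]=0;m[:,230:]=0;m[:200]=0;m[245:]=0
p=np.argwhere(m)[:,::-1].astype(float); P=toplane(c,p,0.017); mu=P.mean(0); w,v=np.linalg.eigh(np.cov(P[:,:2].T)); 
q=(P[:,:2]-mu[:2])@v[:,1]; print(len(p),mu,v[:,1],q.min(),q.max(),p.mean(0))
m=((h[...,0]>100)&(h[...,0]<125)&(h[...,1]>120)).astype(np.uint8); m[:,:400]=0; m[:,:400]=0
print((lambda cc:cc)(cv2.minEnclosingCircle(np.argwhere(m)[:,::-1].astype(np.int32))))
E
```

```text
[[ 0.5885949   0.16920624  0.005     ]
 [ 0.60884005 -0.10797807  0.005     ]
 [ 0.4029262  -0.12034776  0.005     ]
 [ 0.38214835  0.15477436  0.005     ]]
212 [0.44457803 0.37224592 0.017     ] [0.33252415 0.94309474] -0.059502477896872075 0.04942053018703507 [187.03301887 222.05660377]
((467.6631774902344, 127.22803497314453), 82.00243377685547)[ WARN:0@0.617] global loadsave.cpp:1063 imwrite_ Unsupported depth image for selected encoder is fallbacked to CV_8U.
```

View pics/crop1.png

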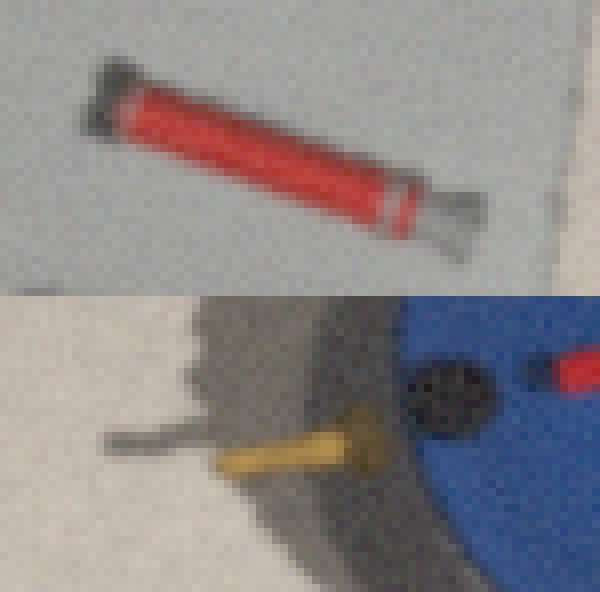

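The crop shows the gauge from its collar end at about (97,97) to its mouth at about (473,228). The stem tip is at about (217,464), and the stem runs to about (345,447) in the crop.

```bash
python3 - <<'E'
from h import *
s,im,c=load('top')
u=lambda p,o:(np.array(p,float)+.5)/8-.5+o
G=toplane(c,u([[97,97],[473,228]],[155,203]),.017); d=G[1]-G[0];L=np.linalg.norm(d);d/=L
ctr=G[0]+d*L*70/150; print(G,L,'ctr',ctr,'yaw',np.arctan2(d[1],d[0]))
S=toplane(c,u([[217,167],[345,151]],[355,155]),.12); e=S[0]-S[1]; print(S,np.linalg.norm(e),'stem yaw from +y',np.arctan2(-e[0],e[1]))
print(toplane(c,[[450,162]],.195))
Rt=R.from_rotvec(s['tool_rot']).as_matrix(); print(Rt)
E
```

```text
[[0.46639831 0.43356386 0.017     ]
 [0.4180519  0.29231933 0.017     ]] 0.14928962967082204 ctr [0.44383665 0.36764974 0.017     ] yaw -1.9005849923063498
[[ 0.57096226 -0.18042983  0.12      ]
 [ 0.57650192 -0.22419688  0.12      ]] 0.04411623825045722 stem yaw from +y 0.1259020008542068
[[ 0.59597643 -0.33686793  0.195     ]]
[[-9.50851271e-01  3.09647568e-01 -4.94528815e-04]
 [ 3.09647948e-01  9.50849518e-01 -1.82854195e-03]
 [-9.59810818e-05 -1.89180127e-03 -9.99998206e-01]]
```

{"op": "jog_arm", "data": {"commands": [[1,0.04,-0.04,0,0,0,-0.2],[1,0.08,-0.08,0,0,0,-0.4],[1,0.12,-0.12,0,0,0,-0.6],[1,0.16,-0.16,0,0,0,-0.8],[1,0.16,-0.16,0,0,0,-1]], "grip_force": 20}}

```text
time: 0.57
position: [0.2881, 0.5328, 0.2226]
tool_rot: [1.298, 2.856, -0.002]
ft_force: [1.2, -0.4, -0.4]
grip_width: 1.0
grip_force: 0.0
```

{"op": "jog_arm", "data": {"commands": [[1,0.04,-0.04,0,0,0,-0.2],[1,0.08,-0.08,0,0,0,-0.4],[1,0.12,-0.12,0,0,0,-0.6],[1,0.16,-0.16,0,0,0,-0.8],[1,0.16,-0.16,0,0,0,-1]]}}

```text
time: 0.98
position: [0.3674, 0.4521, 0.2226]
tool_rot: [1.993, 2.423, -0.001]
ft_force: [1.0, -0.5, 0.3]
grip_width: 1.0
grip_force: 0.0
```

{"op": "jog_arm", "data": {"commands": [[1,0.04,-0.04,0,0,0,-0.2],[1,0.08,-0.09,0,0,0,-0.4],[1,0.12,-0.13,0,0,0,-0.6],[1,0.16,-0.18,0,0,0,-0.8],[1,0.166,-0.18,0,0,0,-1]]}}

```text
time: 1.4
position: [0.4493, 0.3609, 0.2227]
tool_rot: [2.552, 1.824, -0.0]
ft_force: [0.5, -0.7, -0.4]
grip_width: 0.999
grip_force: 0.0
```

```bash
python3 - <<'E'
from h import *
s,im=grab('wrist'); c=cam(s,im); save(im,'w2.png',k=1.5)
print(s['position'],R.from_rotvec(s['tool_rot']).as_matrix(),s['joint_positions'])
print(proj(c,[[.4438,.3676,.017],[.4181,.2923,.017],[.4664,.4336,.017]])*1.5)
E
```

```text
[0.44931383 0.36090363 0.22267109] [[ 0.32376198  0.94613512  0.00255289]
 [ 0.94613493 -0.32375208 -0.00364464]
 [-0.00262182  0.00359538 -0.9999901 ]] [-0.98272466  0.16372003  0.28947426  1.65046024 -0.04331068  1.33470582
 -1.0164586 ]
[[370.47064941 253.14436878]
 [371.12259052 332.6854217 ]
 [369.93724001 175.01696981]]
```

View pics/w2.png

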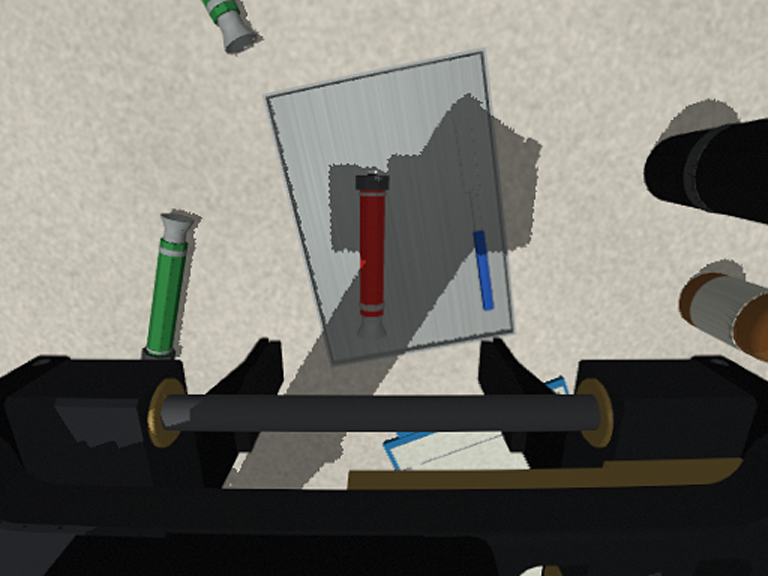

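The wrist view shows the gauge axis at x≈372, with the collar end at row 176 and the mouth at row 338. That agrees with the top-view estimate to 1-2 mm. I'll descend partway and let the arm settle.

{"op": "jog_arm", "data": {"commands": [[1,0,0,-0.06,0,0,-0.03],[1,0,0,-0.13,0,0,-0.03],[1,0,0,-0.2,0,0,-0.03],[1,0,0,-0.2,0,0,-0.03],[1,0,0,-0.2,0,0,-0.03]]}}

```text
time: 1.87
position: [0.4424, 0.3678, 0.121]
tool_rot: [2.554, 1.829, -0.007]
ft_force: [0.4, -0.4, 0.8]
grip_width: 1.002
grip_force: 0.0
```

```bash
python3 - <<'E'
from h import *
s=ctrl.get_state(); print(s['position'],s['qd'].round(3),R.from_rotvec(s['tool_rot']).as_matrix()[:,1])
E
```

```text
[0.44235124 0.36784107 0.12103297] [-0.001 -0.042  0.013 -0.073  0.004  0.003 -0.008] [ 0.94676507 -0.32191711 -0.00229834]
```

{"op": "jog_arm", "data": {"commands": [[1,0,0,-0.06,0,0,0],[1,0,-0.002,-0.12,0,0,0],[1,0,-0.002,-0.18,0,0,0],[1,0,-0.002,-0.22,0,0,0],[1,0,-0.002,-0.232,0,0,0]]}}

```text
time: 2.28
position: [0.4435, 0.3674, 0.0058]
tool_rot: [2.555, 1.828, -0.003]
ft_force: [-0.7, -0.1, -0.2]
grip_width: 1.003
grip_force: 0.0
```

{"op": "jog_arm", "data": {"commands": [[0.2,0,0,0,0,0,0],[0.1,0,0,0,0,0,0],[0,0,0,0,0,0,0],[0,0,0,0,0,0,0],[0,0,0,0,0,0,0]], "grip_force": 25}}

```text
time: 2.7
position: [0.4452, 0.3679, 0.0082]
tool_rot: [-2.556, -1.826, -0.004]
ft_force: [-0.2, -0.8, 0.7]
grip_width: 0.703
grip_force: 0.0
```

{"op": "jog_arm", "data": {"commands": [[0,0,0,0,0,0,0],[0,0,0,0,0,0,0],[0,0,0,0,0,0,0],[0,0,0,0,0,0,0],[0,0,0,0,0,0,0]]}}

```text
time: 3.12
position: [0.4442, 0.367, 0.0065]
tool_rot: [2.556, 1.826, -0.0]
ft_force: [0.1, -0.9, -0.3]
grip_width: 0.328
grip_force: 0.0
```

{"op": "jog_arm", "data": {"commands": [[0,0,0,0,0,0,0],[0,0,0,0,0,0,0],[0,0,0,0,0,0,0],[0,0,0,0,0,0,0],[0,0,0,0,0,0,0]]}}

```text
time: 3.53
position: [0.4442, 0.367, 0.0065]
tool_rot: [2.556, 1.826, -0.0]
ft_force: [-0.7, -1.1, -0.2]
grip_width: 0.251
grip_force: 25.0
```

{"op": "jog_arm", "data": {"commands": [[0,0,0,0.01,0,0,0],[0,0,0,0.04,0,0,0],[0,0,0,0.1,0,0,0],[0,0,0,0.16,0,0,0],[0,0,0,0.2,0,0,0]]}}

```text
time: 3.95
position: [0.4451, 0.3675, 0.1094]
tool_rot: [-2.557, -1.825, -0.004]
ft_force: [0.8, 0.1, -1.2]
grip_width: 0.249
grip_force: 25.0
```

{"op": "jog_arm", "data": {"commands": [[0,0.01,-0.04,0.005,0,0,0.05],[0,0.03,-0.1,0.01,0,0,0.1],[0,0.05,-0.16,0.01,0,0,0.2],[0,0.06,-0.22,0.01,0,0,0.3],[0,0.07,-0.28,0.01,0,0,0.36]]}}

```text
time: 4.37
position: [0.4795, 0.2255, 0.1119]
tool_rot: [2.371, 2.061, 0.0]
ft_force: [1.1, 0.3, -1.4]
grip_width: 0.246
grip_force: 25.0
```

{"op": "jog_arm", "data": {"commands": [[0,0.015,-0.06,0,0,0,0.05],[0,0.03,-0.12,0,0,0,0.1],[0,0.05,-0.18,0,0,0,0.2],[0,0.06,-0.24,0,0,0,0.3],[0,0.07,-0.28,0,0,0,0.36]]}}

```text
time: 4.78
position: [0.5144, 0.0832, 0.1119]
tool_rot: [2.17, 2.271, -0.001]
ft_force: [-0.0, 0.4, -1.8]
grip_width: 0.246
grip_force: 25.0
```

{"op": "jog_arm", "data": {"commands": [[0,0.02,-0.06,0,0,0,0.05],[0,0.04,-0.12,0,0,0,0.1],[0,0.06,-0.18,0,0,0,0.18],[0,0.07,-0.24,0,0,0,0.18],[0,0.078,-0.26,0,0,0,0.18]]}}

```text
time: 5.2
position: [0.5533, -0.0492, 0.1121]
tool_rot: [2.066, 2.364, -0.003]
ft_force: [-1.1, -0.2, -1.2]
grip_width: 0.251
grip_force: 25.0
```

{"op": "jog_arm", "data": {"commands": [[0,0,0,0,0,0,0],[0,0,0,0,0,0,0],[0,0,0,0,0,0,0],[0,0,0,0,0,0,0],[0,0,0,0,0,0,0]]}}

```text
time: 5.62
position: [0.5531, -0.0411, 0.1115]
tool_rot: [-2.056, -2.374, -0.0]
ft_force: [-0.2, 0.2, -1.1]
grip_width: 0.25
grip_force: 25.0
```

```bash
python3 - <<'E'
from h import *
for n in('side','top','wrist'):
    s,im=grab(n)
print(s['position'],R.from_rotvec(s['tool_rot']).as_matrix(),s['joint_positions'])
fs=[]
for n,P in(('top',[.565,-.12,.12]),('side',[.565,-.1,.12])):
    s,im,c=load(n); u=proj(c,P)[0].astype(int); print(n,u)
    f=im['frame'][:,:,::-1][u[1]-36:u[1]+36,u[0]-50:u[0]+50]
    fs.append(cv2.resize(f,None,fx=4,fy=4,interpolation=3))
a=np.hstack(fs)
s,im,c=load('wrist'); w=im['frame'][:,:,::-1]; w=cv2.resize(w[96:],(400,225))
w=np.hstack([w,np.zeros_like(w)])
cv2.imwrite('pics/m3.png',np.clip(np.vstack([a,w]).astype(float)*1.5,0,255).astype(np.uint8))
E
```

```text
[ 0.55317459 -0.04170354  0.11156547] [[-1.42145010e-01  9.89845842e-01 -7.52987767e-05]
 [ 9.89845771e-01  1.42145028e-01  3.74793450e-04]
 [ 3.81691085e-04 -2.12591570e-05 -9.99999927e-01]] [-0.44382591  0.2177344   0.53123603  1.84392907 -0.12275558  1.11228672
  0.27422802]
top [359 177]
side [264 263]
```

View pics/m3.png

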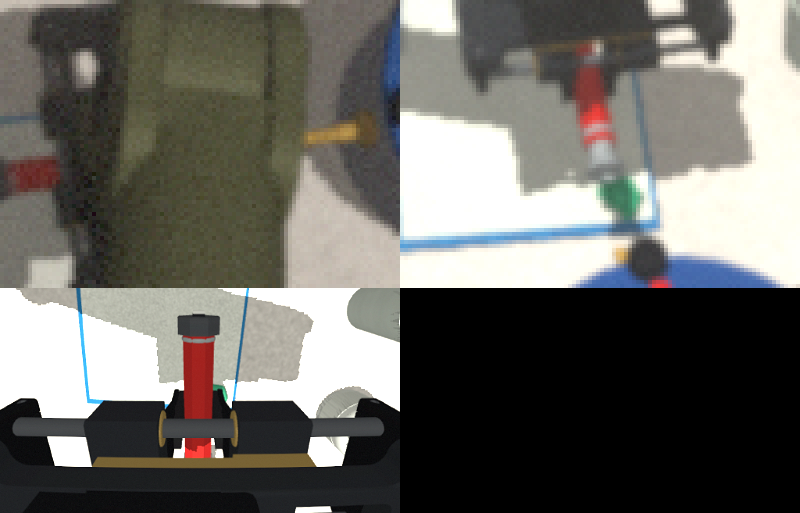

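Top crop: the brass stem runs from (305,139) to (365,131). Side crop: the gauge mouth is at about (603,175) and the stem end at about (620,257). The wrist view shows the gauge square in the fingers. Next I'll compare the stem and gauge axes numerically in the same camera.

```bash
python3 - <<'E'
from h import *
s,im,c=load('top'); h=cv2.cvtColor(im['frame'],cv2.COLOR_RGB2HSV).astype(int)
def fit(m,z,w=None):
    p=np.argwhere(m)[:,::-1].astype(float); P=toplane(c,p,z)[:,:2]; mu=P.mean(0); w,v=np.linalg.eigh(np.cov(P.T)); d=v[:,1]*np.sign(v[1,1]); q=(P-mu)@d
    print(len(p),p.min(0),p.max(0),mu,d,'yaw',np.arctan2(-d[0],d[1]),q.min(),q.max()); return mu,d
m=np.zeros(h.shape[:2],bool); m[160:190,375:402]=1
br=m&(h[...,0]>12)&(h[...,0]<28)&(h[...,1]>100)&(h[...,2]>70)
mu,d=fit(br,.12)
red=((h[...,0]<10)|(h[...,0]>170))&(h[...,1]>110); m[:]=0; m[165:200,305:330]=1
g,gd=fit(red&m,.122)
T=s['position']; a=np.array([-.142,.99])
print('tcp axis lateral vs red (x):',(g-T[:2])-a*((g-T[:2])@a))
e=mu-T[:2]; print('stem vs tcp lateral', e-a*(e@a), 'along',e@a)
# original picture stem? side prediction
s2,i2,c2=load('side'); ax=np.array([.142,-.99,0]); G=np.r_[T[:2],T[2]+.0105]
crop=lambda P:(proj(c2,P)-[214,227])*4+[400,0]
print(crop([G+ax*.08,G+ax*.058,[.571,-.18,.12]]))
E
```

```text
59 [384. 171.] [398. 177.] [ 0.57442908 -0.20776453] [-0.18110904  0.98346302] yaw 0.1821140257568925 -0.01819871788041531 0.021056118902256386
74 [311. 181.] [323. 188.] [ 0.54644835 -0.00391852] [-0.07410937  0.99725012] yaw 0.07417737574373857 -0.01512698130570009 0.017487671952717554
tcp axis lateral vs red (x): [-0.00133603 -0.00020178]
stem vs tcp lateral [-0.00257617 -0.00032479] along -0.16772178729681939
[[604.4044455  169.8947574 ]
 [598.7704266  143.59221127]
 [617.28676922 245.93447532]]
```

{"op": "jog_arm", "data": {"commands": [[0,0,-0.03,-0.004,0,0,0.023],[0,0.004,-0.06,-0.004,0,0,0.023],[0,0.006,-0.09,-0.004,0,0,0.023],[0,0.009,-0.109,-0.004,0,0,0.023],[0,0.009,-0.109,-0.004,0,0,0.023]]}}

```text
time: 6.18
position: [0.5578, -0.1001, 0.1098]
tool_rot: [2.049, 2.38, -0.001]
ft_force: [-0.2, 0.1, -1.2]
grip_width: 0.249
grip_force: 25.0
```

{"op": "jog_arm", "data": {"commands": [[0,0,0,0,0,0,0],[0,0,0,0,0,0,0],[0,0,0,0,0,0,0],[0,0,0,0,0,0,0],[0,0,0,0,0,0,0]]}}

```text
time: 6.6
position: [0.5578, -0.0966, 0.1096]
tool_rot: [-2.044, -2.386, -0.0]
ft_force: [0.3, 0.0, -1.1]
grip_width: 0.253
grip_force: 25.0
```

```bash
python3 - <<'E'
from h import *
s,im=grab('side'); c=cam(s,im); print(s['position'],s['ft_force'],s['torque'],-R.from_rotvec(s['tool_rot']).as_matrix()[:,0])
T=s['position'];ax=-R.from_rotvec(s['tool_rot']).as_matrix()[:,0]; G=T+[0,0,.0105]
fs=[]
for n in('side','top'):
    s,im=grab(n); c=cam(s,im); o=proj(c,[.571,-.17,.12])[0].astype(int)-[25,25]
    f=im['frame'][:,:,::-1][o[1]:o[1]+50,o[0]:o[0]+50]; fs.append(cv2.resize(f,None,fx=8,fy=8,interpolation=3))
    print((proj(c,[G+ax*.08,[.571,-.18,.12],[.5775,-.2215,.12]])-o+.5)*8-.5)
cv2.imwrite('pics/m4.png',np.clip(np.hstack(fs).astype(float)*1.6,0,255).astype(np.uint8))
E
```

```text
[ 0.55781605 -0.09657878  0.10955426] [ 0.31610956  0.04713478 -1.09346277] [-0.05564157  0.01069718 -0.02307148] [ 1.53415552e-01 -9.88161719e-01 -2.91135805e-04]
[[202.87028148 220.07427673]
 [206.07353844 231.36895064]
 [230.97199598 340.80656555]]
[[227.01998866 209.50671461]
 [239.73767411 206.89134353]
 [361.00456217 188.12421617]]
```

View pics/m4.png

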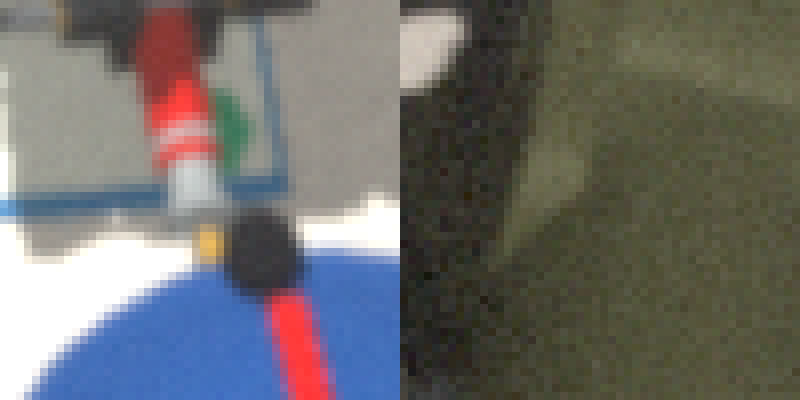

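Side crop: the bell mouth is centred at about column 198 and the brass stem's left edge is at about 198, partly hidden by the knob. The predictions are 203 for the mouth and 209 for the stem axis. I'll measure both at sub-pixel level.

```bash
python3 - <<'E'
from h import *
s,im,c=load('side'); f=im['frame'].astype(float)
T=s['position'];ax=-R.from_rotvec(s['tool_rot']).as_matrix()[:,0]; G=T+[0,0,.0105]
o=proj(c,[.571,-.17,.12])[0].astype(int)-[25,25]; print(o)
e=np.array([-.156,.988,0]);lat=np.array([.988,.156,0])
for t in(.045,.05,.06,.07,.078): # gauge
    p,a,b=proj(c,[G+ax*t,G+ax*t-lat*.011,G+ax*t+lat*.011]); r=int(round(p[1])); print('g',t,p-o,a[0]-o[0],b[0]-o[0])
for t in(0,-.005,-.01):
    P=np.array([.571,-.18,.12])+e*t; p,a,b=proj(c,[P,P-lat*.005,P+lat*.005]); print('s',t,p-o,a[0]-o[0],b[0]-o[0])
sub=im['frame'][o[1]:o[1]+50,o[0]:o[0]+50]
for r in range(12,35): print(r,' '.join('%3d,%3d,%3d'%tuple(v) for v in sub[r,18:32]))
E
```

```text
[243 260]
g 0.045 [22.44789303 16.19164554] 18.667513750297985 26.218646266979135
g 0.05 [22.79517778 17.73266317] 19.00563875141529 26.575028735234014
g 0.06 [23.49482466 20.83708644] 19.68688545482655 27.29295033592058
g 0.07 [24.20129056 23.97157313] 20.374844286773282 28.01779596773713
g 0.078 [24.77141222 26.50097765] 20.930083917820525 28.60269638718023
s 0 [25.3216923  28.48361883] 23.571765327815456 27.06952591053971
s -0.005 [25.68783524 30.08326181] 23.93366306292262 27.439900368283134
s -0.01 [26.05575147 31.69059617] 24.297322403086753 27.812059703315754
12  91, 51, 48 101, 38, 37 117, 38, 35 144, 40, 36 160, 42, 37 158, 40, 39 136, 41, 36 113, 46, 41  75, 65, 53  50, 74, 59  50, 75, 61  70, 85, 73  93, 95, 89  97, 97, 92
13 104, 57, 53 130, 43, 40 143, 40, 37 158, 41, 39 164, 42, 39 160, 43, 41 141, 40, 39 117, 45, 39  80, 60, 49  49, 70, 54  43, 74, 58  57, 80, 67  84, 91, 83  94, 95, 89
14 112, 63, 59 139, 44, 41 151, 41, 41 159, 48, 46 160, 57, 54 155, 63, 61 141, 63, 61 122, 57, 55  85, 61, 52  54, 72, 56  38, 71, 53  47, 77, 61  67, 83, 72  85, 91, 82
15 110, 68, 63
[... 2705 characters left out ...]
, 40  37, 39, 40
31 177,170,161 177,170,160 176,171,160 175,169,159 173,167,157 161,154,146 128,117,102 136,113, 69 140,112, 59 108, 87, 53  59, 52, 41  38, 36, 38  36, 37, 37  37, 37, 39
32 183,177,165 183,177,165 182,176,166 181,174,164 176,171,163 162,158,150 124,117,109 118,102, 82 118,101, 76  86, 76, 66  50, 47, 47  37, 36, 39  41, 38, 42  38, 37, 39
33 181,176,165 182,176,166 178,172,163 170,166,160 156,154,152 139,140,144 100,105,118  83, 87,103  82, 85,101  61, 67, 89  38, 43, 56  34, 35, 39  37, 35, 36  36, 35, 37
34 178,173,164 170,166,160 153,152,152 134,135,143 110,117,136  95,107,132  66, 84,120  56, 77,118  52, 75,115  46, 66,106  37, 49, 71  34, 37, 44  35, 36, 38  37, 35, 38
```

Predictions and pixels agree within about 0.5 mm, so I'll advance.

{"op": "jog_arm", "data": {"commands": [[0,0.0015,-0.009,0,0,0,0],[0,0.003,-0.018,0,0,0,0],[0,0.004,-0.026,0,0,0,0],[0,0.005,-0.032,0,0,0,0],[0,0.005,-0.032,0,0,0,0]]}}

```text
time: 7.17
position: [0.5604, -0.1149, 0.1097]
tool_rot: [2.047, 2.382, -0.0]
ft_force: [-0.0, 0.4, -1.8]
grip_width: 0.246
grip_force: 25.0
```

{"op": "jog_arm", "data": {"commands": [[0,0.0005,-0.002,0,0,0,0],[0,0.0005,-0.004,0,0,0,0],[0,0.001,-0.006,0,0,0,0],[0,0.001,-0.008,0,0,0,0],[0,0.001,-0.008,0,0,0,0]]}}

```text
time: 7.58
position: [0.5608, -0.1168, 0.1095]
tool_rot: [-2.044, -2.385, -0.001]
ft_force: [1.0, 1.5, -0.4]
grip_width: 0.246
grip_force: 25.0
```

{"op": "jog_arm", "data": {"commands": [[0,0.0003,-0.002,0,0,0,0],[0,0.0006,-0.004,0,0,0,0],[0,0.001,-0.006,0,0,0,0],[0,0.001,-0.006,0,0,0,0],[0,0.001,-0.006,0,0,0,0]], "grip_force": 45}}

```text
time: 8.0
position: [0.5611, -0.1188, 0.1094]
tool_rot: [-2.043, -2.384, -0.002]
ft_force: [-1.1, 4.9, -0.1]
grip_width: 0.247
grip_force: 45.0
```

{"op": "jog_arm", "data": {"commands": [[0,0.0003,-0.002,0,0,0,0],[0,0.0006,-0.004,0,0,0,0],[0,0.001,-0.006,0,0,0,0],[0,0.001,-0.006,0,0,0,0],[0,0.001,-0.006,0,0,0,0]]}}

```text
time: 8.42
position: [0.5614, -0.1201, 0.1093]
tool_rot: [-2.04, -2.383, -0.003]
ft_force: [-1.6, 8.2, -0.1]
grip_width: 0.245
grip_force: 45.0
```

{"op": "jog_arm", "data": {"commands": [[0,0.0003,-0.002,0,0,0,0],[0,0.0006,-0.004,0,0,0,0],[0,0.001,-0.006,0,0,0,0],[0,0.001,-0.006,0,0,0,0],[0,0.001,-0.006,0,0,0,0]]}}

```text
time: 8.83
position: [0.5616, -0.1211, 0.1091]
tool_rot: [-2.037, -2.383, -0.005]
ft_force: [-2.8, 11.7, 1.2]
grip_width: 0.246
grip_force: 45.0
```

{"op": "jog_arm", "data": {"commands": [[0,0.0003,-0.002,0,0,0,0],[0,0.0006,-0.004,0,0,0,0],[0,0.0006,-0.004,0,0,0,0],[0,0.0006,-0.004,0,0,0,0],[0,0.0006,-0.004,0,0,0,0]]}}

```text
time: 9.25
position: [0.5615, -0.1212, 0.1089]
tool_rot: [-2.034, -2.382, -0.007]
ft_force: [-3.8, 14.9, 1.9]
grip_width: 0.246
grip_force: 45.0
```

{"op": "jog_arm", "data": {"commands": [[0,0,-0.002,0,0,0,0],[0,0,-0.002,0,0,0,0],[0,0,-0.002,0,0,0,0],[0,0,-0.002,0,0,0,0],[0,0,-0.002,0,0,0,0]]}}

```text
time: 9.67
position: [0.5615, -0.1212, 0.1089]
tool_rot: [-2.033, -2.382, -0.008]
ft_force: [-4.2, 16.0, 1.8]
grip_width: 0.245
grip_force: 45.0
```

```bash
python3 - <<'E'
from h import *
s,im=grab('wrist'); c=cam(s,im); print(s['position'],s['ft_force'])
ax=-R.from_rotvec(s['tool_rot']).as_matrix()[:,0]; G=s['position']+[0,0,.0105]
print((proj(c,[G-ax*t for t in(.06,.07,.074,.102,.120)])-[128,40])*2.5)
save(im,'w5.png',(128,40,384,240),2.5)
E
```

```text
[ 0.56149491 -0.1212172   0.10888008] [-4.1937144  16.03883071  1.78682492]
[[311.63146508 274.31115209]
 [311.58717416 229.09946962]
 [311.56917167 210.55740829]
 [311.43886988  73.24895911]
 [311.35167626 -22.08085569]]
```

View pics/w5.png

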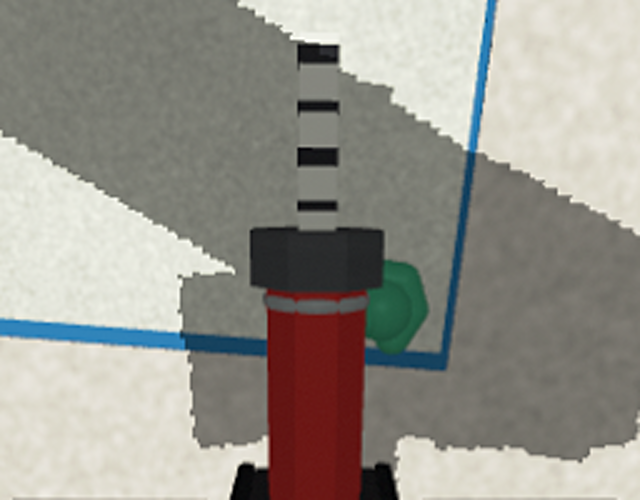

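The wrist view shows the rod tail at row 45 and the collar face at row 229, so the rod is out about 33.5 mm. The gauge hasn't slipped, and it's seated firmly at 16 N. I'll back straight off.

{"op": "jog_arm", "data": {"commands": [[0,-0.001,0.006,0,0,0,0],[0,-0.003,0.02,0,0,0,0],[0,-0.007,0.045,0,0,0,0],[0,-0.011,0.07,0,0,0,0],[0,-0.015,0.095,0,0,0,0]], "grip_force": 30}}

```text
time: 10.13
position: [0.5552, -0.0831, 0.1097]
tool_rot: [2.046, 2.382, -0.002]
ft_force: [-0.2, -0.2, -0.8]
grip_width: 0.248
grip_force: 30.0
```

{"op": "jog_arm", "data": {"commands": [[0,-0.004,0.025,0,0,0,0],[0,-0.02,0.05,0,0,0,0],[0,-0.04,0.08,0,0,0,0],[0,-0.06,0.11,0,0,0,0],[0,-0.08,0.14,0,0,0,0]]}}

```text
time: 10.55
position: [0.5151, -0.0128, 0.1097]
tool_rot: [2.045, 2.382, -0.001]
ft_force: [0.5, 0.6, -1.6]
grip_width: 0.249
grip_force: 30.0
```

{"op": "jog_arm", "data": {"commands": [[0,-0.02,0.03,0,0,0,0],[0,-0.04,0.05,-0.01,0,0,0],[0,-0.06,0.06,-0.03,0,0,0],[0,-0.08,0.07,-0.06,0,0,0],[0,-0.08,0.07,-0.08,0,0,0]]}}

```text
time: 10.97
position: [0.4734, 0.0231, 0.0686]
tool_rot: [-2.044, -2.385, 0.001]
ft_force: [-0.9, -0.0, -2.7]
grip_width: 0.252
grip_force: 30.0
```

{"op": "jog_arm", "data": {"commands": [[0,0,0,-0.02,0,0,0],[0,0,0,-0.04,0,0,0],[0,0,0,-0.06,0,0,0],[0,0,0,-0.07,0,0,0],[0,0,0,-0.07,0,0,0]]}}

```text
time: 11.38
position: [0.4745, 0.0223, 0.0332]
tool_rot: [-2.046, -2.383, 0.004]
ft_force: [-0.3, 1.3, -2.0]
grip_width: 0.246
grip_force: 30.0
```

```bash
python3 - <<'E'
from h import *
s,im=grab('wrist'); c=cam(s,im); Rm=R.from_rotvec(s['tool_rot']).as_matrix(); print(s['position'],s['ft_force'],Rm,s['qd'].round(3))
ax=-Rm[:,0]; G=s['position']+[0,0,.0105]
print((proj(c,[G-ax*t for t in(.06,.07,.074,.1075)])-[128,0])*2)
save(im,'w6.png',(128,0,428,240),2)
E
```

```text
[0.47447388 0.02234399 0.03318911] [-0.25176955  1.31216491 -2.04593259] [[-1.51513842e-01  9.88452704e-01 -2.19250227e-03]
 [ 9.88454638e-01  1.51511166e-01 -1.33994376e-03]
 [-9.92282461e-04 -2.37020906e-03 -9.99996699e-01]] [-0.004 -0.025 -0.001 -0.016  0.006  0.022 -0.008]
[[249.3096489  299.84099839]
 [249.27410684 263.68361716]
 [249.25965939 248.85480159]
 [249.13387709 116.21664604]]
```

View pics/w6.png

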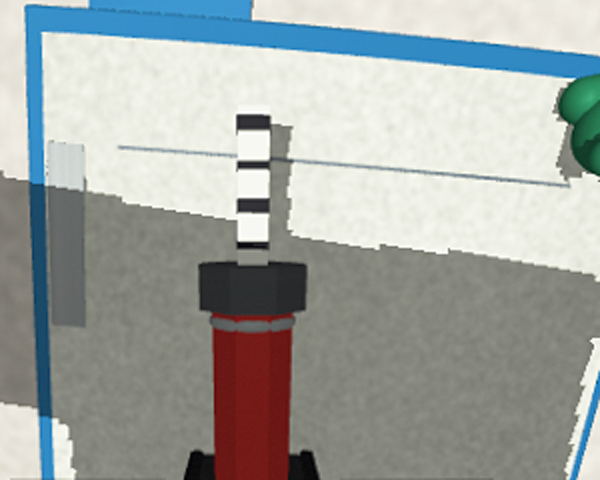

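The rod is still out (tail at row 113, collar at row 263), and the gauge is over clear paper. I'll lower it slowly.

{"op": "jog_arm", "data": {"commands": [[0,0,0,-0.01,0,0,0],[0,0,0,-0.02,0,0,0],[0,0,0,-0.03,0,0,0],[0,0,0,-0.038,0,0,0],[0,0,0,-0.04,0,0,0]]}}

```text
time: 11.85
position: [0.4745, 0.023, 0.0138]
tool_rot: [-2.045, -2.384, 0.001]
ft_force: [0.2, -0.0, -0.5]
grip_width: 0.248
grip_force: 30.0
```

{"op": "jog_arm", "data": {"commands": [[0,0,0,-0.001,0,0,0],[0,0,0,-0.002,0,0,0],[0,0,0,-0.003,0,0,0],[0,0,0,-0.004,0,0,0],[0,0,0,-0.004,0,0,0]]}}

```text
time: 12.27
position: [0.4751, 0.0231, 0.0126]
tool_rot: [2.045, 2.384, 0.0]
ft_force: [-0.1, 0.0, -0.3]
grip_width: 0.249
grip_force: 30.0
```

{"op": "jog_arm", "data": {"commands": [[0,0,0,-0.001,0,0,0],[0,0,0,-0.002,0,0,0],[0,0,0,-0.003,0,0,0],[0,0,0,-0.003,0,0,0],[0,0,0,-0.003,0,0,0]]}}

```text
time: 12.68
position: [0.4751, 0.0231, 0.011]
tool_rot: [2.045, 2.384, -0.0]
ft_force: [-0.3, -0.3, -0.9]
grip_width: 0.249
grip_force: 30.0
```

{"op": "jog_arm", "data": {"commands": [[0,0,0,-0.001,0,0,0],[0,0,0,-0.002,0,0,0],[0,0,0,-0.002,0,0,0],[0,0,0,-0.002,0,0,0],[0,0,0,-0.002,0,0,0]]}}

```text
time: 13.1
position: [0.4752, 0.0231, 0.0101]
tool_rot: [2.045, 2.384, 0.0]
ft_force: [0.6, -0.2, -1.1]
grip_width: 0.247
grip_force: 30.0
```

{"op": "jog_arm", "data": {"commands": [[0,0,0,-0.001,0,0,0],[0,0,0,-0.002,0,0,0],[0,0,0,-0.002,0,0,0],[0,0,0,-0.002,0,0,0],[0,0,0,-0.002,0,0,0]]}}

```text
time: 13.52
position: [0.4753, 0.023, 0.0098]
tool_rot: [-2.045, -2.384, -0.0]
ft_force: [-2.0, -0.3, 6.2]
grip_width: 0.246
grip_force: 30.0
```

{"op": "jog_arm", "data": {"commands": [[0,0,0,-0.001,0,0,0],[0,0,0,-0.001,0,0,0],[0,0,0,-0.001,0,0,0],[0,0,0,-0.001,0,0,0],[0,0,0,-0.001,0,0,0]]}}

```text
time: 13.93
position: [0.4753, 0.023, 0.0097]
tool_rot: [-2.045, -2.384, -0.0]
ft_force: [-4.2, -0.8, 10.5]
grip_width: 0.247
grip_force: 30.0
```

Contact. I'll back the preload off a little, open slowly and lift.

{"op": "jog_arm", "data": {"commands": [[0,0,0,0.002,0,0,0],[0,0,0,0.002,0,0,0],[0.3,0,0,0.002,0,0,0],[0.35,0,0,0.002,0,0,0],[0.45,0,0,0.002,0,0,0]], "grip_force": 5}}

```text
time: 14.35
position: [0.475, 0.0231, 0.0094]
tool_rot: [-2.045, -2.385, 0.0]
ft_force: [0.1, 0.5, -0.3]
grip_width: 0.354
grip_force: 0.0
```

{"op": "jog_arm", "data": {"commands": [[0.6,0,0,0,0,0,0],[0.7,0,0,0,0,0,0],[0.8,0,0,0,0,0,0],[0.8,0,0,0,0,0,0],[0.8,0,0,0,0,0,0]]}}

```text
time: 14.77
position: [0.4751, 0.0231, 0.0096]
tool_rot: [2.045, 2.385, 0.0]
ft_force: [-0.9, -0.3, 0.0]
grip_width: 0.717
grip_force: 0.0
```

{"op": "jog_arm", "data": {"commands": [[0.8,0,0,0,0,0,0],[0.8,0,0,0.01,0,0,0],[0.8,0,0,0.04,0,0,0],[0.8,0,0,0.09,0,0,0],[0.8,0,0,0.15,0,0,0]]}}

```text
time: 15.18
position: [0.4736, 0.0227, 0.0844]
tool_rot: [-2.045, -2.383, 0.005]
ft_force: [0.7, 1.2, 0.0]
grip_width: 0.798
grip_force: 0.0
```

{"op": "jog_arm", "data": {"commands": [[0.8,0,0,0.06,0,0,0],[0.8,0,0,0.12,0,0,0],[0.8,0,0,0.16,0,0,0],[0.8,0,0,0.2,0,0,0],[0.8,0,0,0.2,0,0,0]]}}

```text
time: 15.6
position: [0.4777, 0.0233, 0.1892]
tool_rot: [2.043, 2.381, 0.011]
ft_force: [0.5, -0.2, 0.8]
grip_width: 0.8
grip_force: 0.0
```

```bash
python3 - <<'E'
from h import *
s,im=grab('wrist'); c=cam(s,im); print(s['position'],s['ft_force'],s['grip_width'])
ax=np.array([.1515,-.9885,0]); G=np.array([.4753,.023,.0205])
print(proj(c,[G-ax*t for t in(-.08,0,.07,.1075)])*1.5)
save(im,'w7.png',k=1.5)
E
```

```text
[0.47769265 0.02330515 0.18923443] [ 0.46267433 -0.21727301  0.8410843 ] 0.7999257704046642
[[375.33041049 354.26289339]
 [375.02378768 267.74678658]
 [374.73671716 181.90724024]
 [374.57700634 131.72407158]]
```

View pics/w7.png

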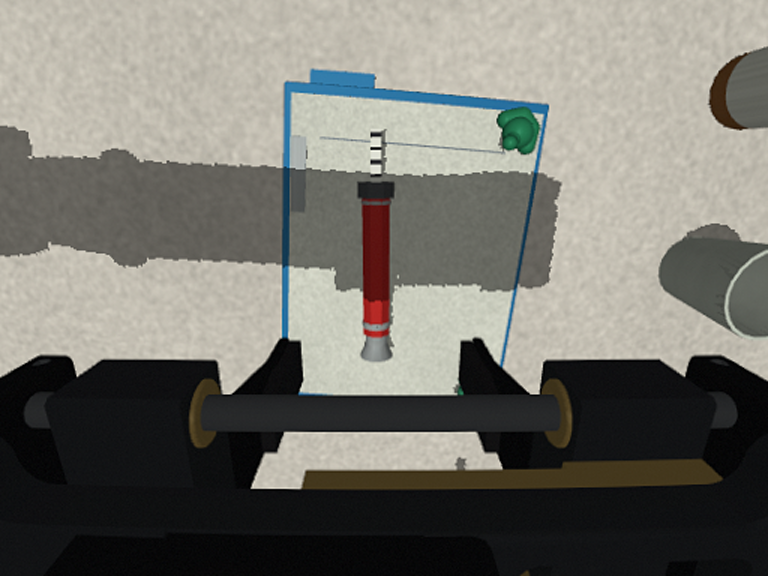

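The gauge lies on the papers from row 131 (rod tail) to row 358 (mouth), where predicted. The rod is still out and the gripper is clear.

```bash
python3 -c "
from bench import ctrl
print(ctrl.close_job())"
```

```text
the job is handed in; nothing more can be done
None
```

I pressed the red gauge home on the valve stem at about 16 N, which drove the rod out about 33 mm, then laid it flat on the folder's papers with the rod still out and handed the job in; no verdict came back.

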